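# Hold the flap of the lead-scrap bin up with its lever

### The job

I want to sweep lead offcuts into the green scrap bin: with the fingertips, push the knob of the yellow swinging stop towards the bin until the stop is fully aside and no longer under the lever, then press the red pad at the long end of the lever down onto its rubber buffer so that the heavy steel flap comes up, and keep it pressed. The program finishes while still holding the lever down. Only push and press: do not lift the lever off its fulcrum, do not touch the flap, and leave everything lying around it where it is.

Things in the scene. Friction and masses are not known exactly. Their poses are not given: they have to be found in the camera images.
- bin: Fixed unit: plywood board 12 mm thick (x -185 to 210, y -110 to 75 mm) with a dark steel fulcrum, the post of the yellow stop and, at x 83 to 209, a green steel bin 200 mm wide, 100 mm high. Origin: on the table top straight under the lever's pivot. x points along the lever from red pad to bin, away from the robot (yaw 0.15 to 0.5), y left, z up. The two fulcrum cheeks are 46 mm long, 51 mm over both, 125 mm high.
- buffer (a point): Top of the black rubber buffer under the long arm, 55 mm above the table, at x = -143, y = 0 in the bin's frame. The lever's bar lands on it.
- lever: Loose steel lever, 0.6 kg, its brass cross-pin resting in the fulcrum's open slots. Origin: on the pin, 105 mm up. Axes as the bin's at rest. The bar (24 mm wide, 10 thick) climbs at 0.2 rad from pin to pad; it reaches 177 mm back, its toe 76 mm forward onto a ledge under the flap's edge. The pad goes down until the bar sits on the buffer (turn of about 0.5 rad, 3 to 6 N at the pad); let go, it comes back up.
- lever_pad (a point): Centre of the upper face of the red plastic pad (50 mm along the lever, 36 wide, 12 thick) at the end of the long arm. About 142 mm above the table at rest, about 66 mm with the lever on the buffer. It moves on an arc about the lever's pin and stays 143 to 153 mm behind it (bin's -x). At rest it faces up and tilts 0.2 rad, down it tilts 0.3 rad the other way.
- flap (a joint): Opening angle of the heavy steel flap (120 mm deep, 194 wide, 8 thick, about 1.4 kg, yellow front edge) on top of the bin, rad. 0 is shut; about 0.28 with the lever down on the buffer. It falls shut by its weight.
- flap_edge (a point): Middle of the flap's front edge (the yellow strip), 104 mm above the table when shut, about 34 mm higher when fully raised by the lever.
- stop_arm (a joint): Angle of the yellow swinging stop, rad. At 0 to 0.25 (the start) its inner end lies under the lever and blocks it; 1.5 is the end of its travel, fully aside. It grows as the knob is pushed towards the bin (the bin's +x). It stays where it is left; about 0.7 N at the knob moves it.
- stop_pivot (a point): Top of the yellow bar on the upright axis about which the stop swings: x = -90, y = -70 mm in the bin's frame, 114 mm above the table. The bar is 14 mm wide, 8 thick and reaches 84 mm from the axis on the lever's side and 68 mm on the knob's side.
- stop_knob (a point): Centre of the top of the upright round yellow knob (16 mm thick) on the stop's outer end, 60 mm from the stop's axis; top 148 mm above the table, 34 mm above the bar. At angle a it lies at x = -90 + 60 sin a, y = -70 - 60 cos a mm in the bin's frame.
- offcut_long: Bystander, not to be moved: a grey lead strip 9 x 91 x 7 mm, loose on the table. Origin: centre of its underside.
- offcut_mid: Bystander, not to be moved: a grey lead strip 9 x 58 x 7 mm, loose on the table. Origin: centre of its underside.
- offcut_short: Bystander, not to be moved: a grey lead strip 9 x 51 x 7 mm, loose on the table. Origin: centre of its underside.
- tin: Bystander, not to be moved: a tall square open tin 87 x 87 x 118 mm, loose on the table. Origin: centre of its underside.
- masking_tape: Bystander, not to be moved: a roll of masking tape, 104 mm across, 19 mm high, loose on the table. Origin: centre of its underside.
- nail_brush: Bystander, not to be moved: a nail brush 40 x 105 x 30 mm lying on its wooden back, loose on the table. Origin: centre of its underside.
- saddle (a point): Bottom of the fulcrum's slots, where the lever's pin axis belongs: x = 0, y = 0, 105 mm up in the bin's frame.

How it is judged:
On the way, in this order (a step that is already met when the one before it is completed fails the run):
1. the yellow stop is swung aside, the flap still shut (value of joint stop_arm above 1.05 rad and value of joint flap below 0.05 rad), for 0.2 s.
2. the lever is pressed down and the flap is up (value of joint flap above 0.23 rad and z of lever_pad in the frame of bin below 0.08 m and contact force between any of the fingers, the arm and lever above 0.5 N), for 0.5 s.
At the end, for the whole second after the job is handed in: The stop is aside (joint over 1.05 rad), the robot still presses on the lever, its pad is less than 80 mm above the table (66 mm on the buffer) and at rest, the flap is open more than 0.23 rad, and the lever's pin lies in its slots (within 10 mm) (all of step 2 and value of joint stop_arm above 1.05 rad and distance between lever and saddle below 0.01 m and velocity of joint flap below 0.05 rad/s and linear speed of lever below 0.02 m/s); the arm keeps its last pose, push and grip.
It fails at once if the lever is lifted out of its slots or dragged along (distance between lever and saddle above 0.012 m).
It fails at once if the robot touches the flap instead of working it with the lever (contact force between any of the arm, the fingers and flap above 0.5 N).
It fails at once if something lying round the unit is moved by more than 15 mm (distance of any of offcut_long, offcut_mid, offcut_short, tin, masking_tape, nail_brush from where it was at the start of the episode above 0.015 m).
It also fails if it takes over 48 s, if anything falls off the work surface, if the arm or the gripper's body presses on something with over 40 N, if the wrist force passes 120 N, or if a joint passes its speed limit or range.

### The arm

A 6-joint arm with a two-finger parallel gripper is mounted at the origin on the work surface; the furniture and walls round the work are solid. World frame = base frame: x ahead of the robot, y to its left, z up, the work surface at z = 0. Lengths are in m, angles in rad, forces in N, time in s.
With the tool pointing down it reaches from about 0.35 to 1 m from the base axis. Payload 7.1 kg.
Tool frame: the origin (TCP) lies on the centre line of the jaws, within the pads' length; the fingertips stand 11 mm ahead of it and the grasp point (between the pads) lies 8 mm behind it; z points along the fingers, y is the line along which they close (so a half turn about z gives the same grasp; the last joint's range is limited). The gripper opens to 85 mm and grips with 20 to 120 N. Pads are 22 mm wide; open, the fingers measure 114 mm over their backs; the gripper's body (76 mm by 85 mm) begins 54 mm behind the grasp point. The pads swing forward as they close: fully open they stand 13 mm farther back than shut.
Start: joints at [1.107, 0.423, 1.63, -0, 1.089, -0.019], TCP at [0.269, 0.564, 0.242] pointing down, gripper open.
Joint ranges: [-3, 3], [-0.9, 2.11], [0.09, 2.58], [-1.31, 4.45], [0.11, 2.69], [-2.54, 2.54]. Speed limits (rad/s): [2.39, 2.39, 3.01, 3.14, 3.14, 3.14].

### API

Orientations are given as a unit quaternion [x, y, z, w].
In Python, from rig import bot gives the robot as it stands.
- The arm moves only by the shell command python3 -m creep 'ROWS'. ROWS is JSON, one flat list of numbers, 7 for each row, row after row: the shift along the tool's x, y, z in m, then the turn, a rotation vector about the tool's x, y, z in degrees, then the opening, from 0 (shut) to 1 (fully open). In form: [tx, ty, tz, rx, ry, rz, jaw, tx, ty, tz, rx, ry, rz, jaw, ...]. A call has 1 to 10 rows; each row shifts and turns the commanded pose from where the row before left it, along the tool's axes as they then stand; what a row does not reach is not made up. A row lasts 1/10 s, in which the tool goes at most 50 mm and 8.59 degrees, less where a joint would pass 70% of its speed; a pose out of reach is approached as far as the arm can. A call with a gripper value outside its range is refused whole. The fingers move at their own pace and stop on an object; the grip force is fixed at half the most. Time passes only in rows, so rows that do not move let the fingers close. It gives the time, the measured TCP pose, the force, the opening and the grip force at its end, in the units of the state.
- bot.state(): the state, without advancing time (a new reading comes with each control period).
- bot.grab_frame(name): name is "scene" or "top" or "wrist"; returns a dict with "color" (400x640x3 uint8, blue, green, red), "range_z" (400x640 float32, m along the optical axis (not along the pixel's ray), 0 where there is no reading), "K" (3x3 intrinsics, pixels), "k1" (the pictures are not rectified: a ray, as slopes to the right and down, at radius r is drawn at 1 + k1 r^2 times it, then the intrinsics apply), "cam_to_world" (4x4, takes a point from camera to world coordinates). Camera axes: x right, y up, looking along -z (the intrinsics and any distortion apply to the point x, -y, -z); pixel columns grow to the right and rows downward; lengths in m; the calibration is good to about 2 mm. A picture is of the moment at which its call begins.
- bot.sign_off(): hands the job in; it is judged then, once.
Trained networks look in a picture, given as the dict that the camera call returned (one of the last four; its "shot" number tells which), for a name from the list of things; names that differ only in an ending like _2 or _b are one class to them, and where a whole thing is asked for, a point or a joint stands for the part that bears it (a point fixed in the world has none). Each returns a list of dicts, best first, with "confidence" (0 to 1); they miss things now and then, are a little off and sometimes report something else, mostly with a low value. They report only what shows in the picture. A call takes as long as a camera call.
- bot.boxes_of(query, picture): "point" ([column, row] in pixels, amid what is visible of it).
- bot.outline_of(query, picture): "region" (400x640 bool, what is visible of it) and "point" ([column, row] in pixels, amid what is visible of it).
The state is a dict: "t": time; "qpos": joint angles; "qvel": joint speeds; "joint_efforts": joint torques, N m; "ee_pos": TCP position; "eef_rot": TCP orientation; "ft_force": force on the tool from outside, world axes, zero at the start; "torque": the same for the moment, N m; "gripper_width": finger opening in m; "grasp_force": force on a finger pad.
Only numpy, scipy, OpenCV 4.12 (cv2) and the standard library are available. Lean on these libraries where they do the work, as an engineer would, in place of code of your own. Each camera call takes 0.05 s, during which the arm holds its last target. There are 200 camera calls.

## Working session

There is one attempt and no reset: what is moved stays moved. The work goes in short steps, Python scripts to look and compute and a shell command to move; the robot and the scene stay as the last step left them, time stands still between calls to the robot, and variables do not carry over. Pictures are saved under pics/ and viewed, at most 10 in all, crops included, and the job is handed in when it is done.

```bash
mkdir -p pics
cat > h.py <<'E'
import numpy as np, cv2
from rig import bot
def pos(p,c,r,win=2):
    c,r=int(round(c)),int(round(r))
    w=p["range_z"][max(r-win,0):r+win+1,max(c-win,0):c+win+1]; w=w[w>0]
    return proj(p,c,r,np.median(w)) if w.size else None
def slopes(p,c,r):
    K=p["K"]; d=np.array([(c-K[0,2])/K[0,0],(r-K[1,2])/K[1,1]]); s=d.copy()
    for _ in range(10): s=d/(1+p["k1"]*(s@s))
    return s
def proj(p,c,r,z):
    s=slopes(p,c,r)
    return (p["cam_to_world"]@[s[0]*z,-s[1]*z,-z,1])[:3]
def at_height(p,c,r,h):
    s=slopes(p,c,r);T=p["cam_to_world"];d=T[:3,:3]@[s[0],-s[1],-1];o=T[:3,3]
    return o+d*(h-o[2])/d[2]
E
cat > a.py <<'E'
from h import *
ims=[]
for n in ("top","scene"):
    p=bot.grab_frame(n); cv2.imwrite(f"pics/{n}0.png",p["color"])
    print(n,p["cam_to_world"][:3,3].round(3))
    for q in ("lever_pad","stop_knob","stop_pivot","flap_edge","lever","bin","tin","masking_tape","nail_brush","offcut_long","offcut_mid","offcut_short"):
        for b in bot.boxes_of(q,p)[:2]:
            x=pos(p,*b["point"]); print(q,round(b["confidence"],2),np.round(b["point"]),None if x is None else x.round(3))
s=bot.state(); print(s["t"],s["ee_pos"],s["eef_rot"],s["gripper_width"],s["ft_force"])
E
python3 a.py
```

```text
top [ 0.54  -0.117  1.436]
lever_pad 0.68 [385. 237.] [ 0.528 -0.275  0.124]
lever_pad 0.34 [235. 190.] [0.665 0.145 0.   ]
stop_knob 0.6 [411. 236.] [ 0.53  -0.345  0.117]
stop_pivot 0.74 [411. 238.] [ 0.525 -0.345  0.118]
flap_edge 0.63 [367. 174.] [ 0.697 -0.23   0.108]
lever 0.72 [380. 240.] [ 0.52  -0.262  0.122]
bin 0.83 [373. 199.] [ 0.63  -0.246  0.103]
tin 0.85 [245. 218.] [0.583 0.115 0.001]
masking_tape 0.74 [226. 171.] [0.72  0.171 0.007]
masking_tape 0.24 [412. 236.] [ 0.53  -0.348  0.116]
nail_brush 0.75 [264. 183.] [0.683 0.058 0.016]
offcut_long 0.52 [273. 150.] [0.781 0.034 0.004]
offcut_mid 0.48 [253. 155.] [0.767 0.092 0.004]
offcut_short 0.68 [246. 220.] [0.577 0.112 0.002]
scene [0.073 0.169 0.694]
lever_pad 0.88 [416. 200.] [ 0.496 -0.27   0.128]
stop_knob 0.56 [440. 182.] [ 0.53  -0.367  0.114]
stop_pivot 0.86 [439. 184.] [ 0.526 -0.361  0.113]
flap_edge 0.92 [346. 164.] [ 0.693 -0.208  0.107]
flap_edge 0.52 [439. 185.] [ 0.524 -0.359  0.113]
lever 0.74 [414. 199.] [ 0.501 -0.269  0.127]
lever 0.65 [246. 201.] [0.786 0.035 0.003]
bin 0.62 [371. 195.] [ 0.595 -0.223  0.078]
tin 0.6 [368. 199.] [ 0.603 -0.222  0.058]
tin 0.58 [237. 248.] [0.617 0.106 0.038]
masking_tape 0.96 [200. 254.] [0.655 0.183 0.017]
nail_brush 0.58 [240. 215.] [0.723 0.068 0.025]
offcut_long 0.43 [243. 202.] [ 0.789  0.042 -0.   ]
offcut_short 0.6 [346. 164.] [ 0.693 -0.208  0.107]
1.3 [0.26889447 0.56416498 0.24232476] [ 2.20578822e-01  9.75369152e-01 -1.77176955e-05 -2.64806091e-06] 0.08553992602243247 [0.56460674 0.52368249 0.52327929]
```

Run:
```python
import cv2,numpy as np
a=cv2.imread("pics/top0.png")[120:300,200:440]; b=cv2.imread("pics/scene0.png")[100:300,160:520]
a=cv2.resize(a,(400*1,300)); a=cv2.resize(cv2.imread("pics/top0.png")[130:290,210:450],(450,300)); b=cv2.resize(b,(540,300))
c=np.zeros((600,800,3),np.uint8); c[:300,:450]=a; c[300:,:540]=b
cv2.imwrite("pics/v1.png",c)
```

```text
(no output)
```

View pics/v1.png

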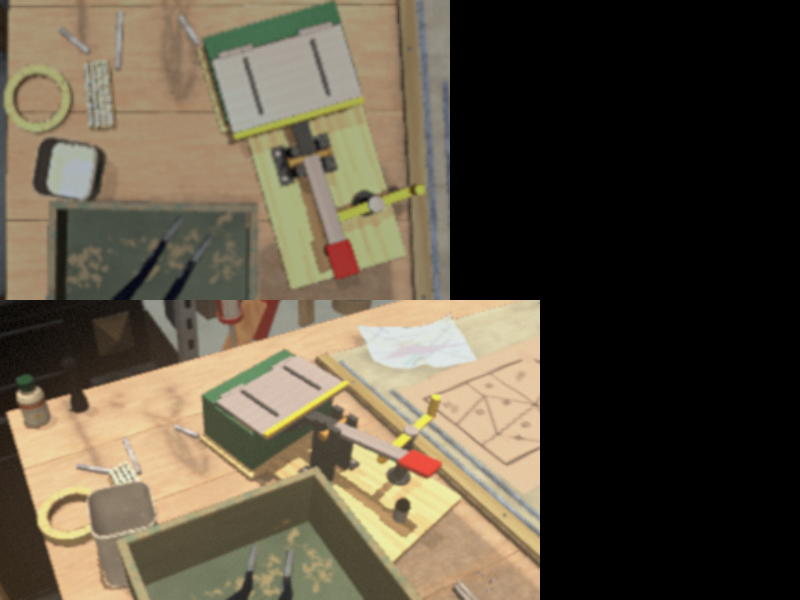

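The top view (crop, mapped back to full-frame pixels) puts the red pad at about (393,268), the stop's pivot at (410,238), the knob at (433,231) and the yellow flap edge at (369,193). A low wooden rail runs past the knob, and the tray is left of the unit. I'll fit the bin frame from the colour regions.

```bash
cat > fit.py <<'E'
from h import *
from scipy.optimize import least_squares
p=bot.grab_frame("top")
hsv=cv2.cvtColor(p["color"],cv2.COLOR_BGR2HSV)
red=((hsv[...,0]<8)|(hsv[...,0]>172))&(hsv[...,1]>150)&(hsv[...,2]>80)
yel=(hsv[...,0]>24)&(hsv[...,0]<34)&(hsv[...,1]>170)&(hsv[...,2]>120)
W={}
for nm,m,box in (("pad",red,(370,420,240,290)),("edge",yel,(325,410,170,210)),("knob",yel,(424,440,222,240)),("bar",yel,(385,424,225,255))):
    mm=np.zeros_like(m); c0,c1,r0,r1=box; mm[r0:r1,c0:c1]=m[r0:r1,c0:c1]
    r,c=np.nonzero(mm); print(nm,len(r),c.mean().round(1),r.mean().round(1),c.min(),c.max(),r.min(),r.max(),p["range_z"][r,c].min().round(3))
    h={"pad":.142,"edge":.104,"knob":.148,"bar":.114}[nm]
    W[nm]=at_height(p,c.mean(),r.mean(),h); d=pos(p,c.mean(),r.mean(),1)
    print("  ",W[nm].round(4),None if d is None else d.round(4))
v=W["edge"]-W["pad"]; print("yaw pad->edge",np.arctan2(v[1],v[0]),np.hypot(*v[:2]))
bd=W["knob"]-W["bar"]; print("stop dir",np.arctan2(bd[1],bd[0])+np.pi/2)
r,c=np.nonzero(yel[170:210,325:410]); e=np.array([at_height(p,x+325,y+170,.104)[:2] for x,y in zip(c,r)])
u=np.linalg.svd(e-e.mean(0))[2][0]; print("edge yaw",np.arctan(-u[0]/u[1]))
for y,x in ((235,440),(235,447),(260,447)): print("rail",pos(p,x,y).round(3))
E
python3 fit.py
```

```text
pad 242 392.1 268.0 384 400 258 278 0.0
   [ 0.4479 -0.2906  0.142 ] [ 0.448  -0.2902  0.1423]fit.py:10: RuntimeWarning: Mean of empty slice.
  r,c=np.nonzero(mm); print(nm,len(r),c.mean().round(1),r.mean().round(1),c.min(),c.max(),r.min(),r.max(),p["range_z"][r,c].min().round(3))
  ret = ret.dtype.type(ret / rcount)
Traceback (most recent call last):
  File "fit.py", line 10, in <module>
    r,c=np.nonzero(mm); print(nm,len(r),c.mean().round(1),r.mean().round(1),c.min(),c.max(),r.min(),r.max(),p["range_z"][r,c].min().round(3))
                                                                            ~~~~~^^
ValueError: zero-size array to reduction operation minimum which has no identity
```

```bash
sed -i 's/hsv\[...,0\]>24)&(hsv\[...,0\]<34)&(hsv\[...,1\]>170)/hsv[...,0]>22)\&(hsv[...,0]<36)\&(hsv[...,1]>195)/' fit.py
python3 - <<'E'
from h import *
p=cv2.cvtColor(cv2.imread("pics/top0.png"),cv2.COLOR_BGR2HSV)
print(p[231,428:438],p[193,365:370],p[188:196,368])
E
python3 fit.py 2>&1 | grep -v Warn
```

```text
[[ 22 166 137]
 [ 20 191  80]
 [ 26 169  74]
 [ 31 149 128]
 [ 32 142 174]
 [ 33 143 184]
 [ 33 147 182]
 [ 32 146 177]
 [ 29 115 157]
 [ 23  69 130]] [[ 32 145 180]
 [ 32 152 178]
 [ 32 152 181]
 [ 32 154 179]
 [ 32 154 176]] [[ 21  20 169]
 [ 18  15 168]
 [ 26  25 163]
 [ 32  86 166]
 [ 32 143 178]
 [ 32 154 179]
 [ 30 145 158]
 [ 28 122 113]]
  r,c=np.nonzero(mm); print(nm,len(r),c.mean().round(1),r.mean().round(1),c.min(),c.max(),r.min(),r.max(),p["range_z"][r,c].min().round(3))
  ret = ret.dtype.type(ret / rcount)
pad 239 392.1 268.0 384 400 258 278 1.274
   [ 0.448  -0.2905  0.142 ] [ 0.4479 -0.2902  0.142 ]
Traceback (most recent call last):
  File "fit.py", line 10, in <module>
    r,c=np.nonzero(mm); print(nm,len(r),c.mean().round(1),r.mean().round(1),c.min(),c.max(),r.min(),r.max(),p["range_z"][r,c].min().round(3))
                                                                            ~~~~~^^
ValueError: zero-size array to reduction operation minimum which has no identity
```

```bash
sed -i 's/hsv\[...,0\]>22)&(hsv\[...,0\]<36)&(hsv\[...,1\]>195)/hsv[...,0]>28)\&(hsv[...,0]<36)\&(hsv[...,1]>125)/' fit.py; python3 fit.py 2>&1 | grep -v Warn
```

```text
pad 242 392.1 268.0 384 400 258 278 0.0
   [ 0.4479 -0.2906  0.142 ] [ 0.4481 -0.29    0.144 ]
edge 200 368.6 192.9 335 403 182 203 1.32
   [ 0.6465 -0.2342  0.104 ] [ 0.6455 -0.2345  0.1126]
knob 39 429.6 231.8 424 435 229 235 1.276
   [ 0.5411 -0.3885  0.148 ] [ 0.5406 -0.3937  0.1282]
bar 118 406.0 239.7 391 423 232 247 1.31
   [ 0.5205 -0.332   0.114 ] [ 0.5199 -0.3317  0.1156]
yaw pad->edge 0.2768755049839433 0.20648218922797612
stop dir 0.3486722769919939
edge yaw 0.2791493091327188
rail [ 0.532 -0.446  0.016]
rail [ 0.532 -0.468  0.012]
rail [ 0.46  -0.467  0.012]
```

Fit: bin yaw is about 0.278 and its origin about (0.588, -0.2505). The knob is near (0.543, -0.3985). The tool's current y axis lies at about 48° in the bin frame, which suits pushing the knob all the way round its arc. I'll keep that orientation, shut the jaws and travel over.

```bash
python3 -m creep '[-0.03,-0.03,0,0,0,0,0,-0.03,-0.03,0,0,0,0,0,-0.03,-0.03,0,0,0,0,0,-0.03,-0.03,0,0,0,0,0,-0.03,-0.03,0,0,0,0,0,-0.03,-0.03,0,0,0,0,0,-0.03,-0.03,0,0,0,0,0,-0.03,-0.03,0,0,0,0,0,-0.03,-0.03,0,0,0,0,0,-0.03,-0.03,0,0,0,0,0]'
python3 -m creep '[-0.03,-0.03,0,0,0,0,0,-0.03,-0.03,0,0,0,0,0,-0.03,-0.03,0,0,0,0,0,-0.02,-0.034,0,0,0,0,0,-0.02,-0.034,0,0,0,0,0,-0.02,-0.034,0,0,0,0,0,-0.02,-0.034,0,0,0,0,0,-0.02,-0.034,0,0,0,0,0,-0.02,-0.034,0,0,0,0,0,-0.02,-0.034,0,0,0,0,0]'
```

```text
t: 2.45
ee_pos: [0.411, 0.1627, 0.2426]
eef_rot: [0.22, 0.975, 0.0, 0.0]
ft_force: [1.2, -0.0, 0.3]
gripper_width: -0.0003
grasp_force: 0.0
t: 3.45
ee_pos: [0.477, -0.2325, 0.2425]
eef_rot: [0.221, 0.975, -0.0, 0.0]
ft_force: [0.1, -0.1, 0.4]
gripper_width: -0.0001
grasp_force: 0.0
```

Run:
```python
from h import *
p=bot.grab_frame("wrist"); cv2.imwrite("pics/w1.png",p["color"])
print(p["cam_to_world"].round(3), bot.state()["ee_pos"])
for q in ("stop_knob","lever_pad","stop_pivot"):
    for b in bot.boxes_of(q,p)[:2]:
        x=pos(p,*b["point"]); print(q,round(b["confidence"],2),np.round(b["point"]),None if x is None else x.round(4))
```

```text
[[ 0.43  -0.862 -0.269  0.409]
 [ 0.903  0.411  0.129 -0.2  ]
 [-0.001 -0.298  0.955  0.374]
 [ 0.     0.     0.     1.   ]] [ 0.47828171 -0.23746371  0.2429265 ]
stop_knob 0.57 [256. 276.] [ 0.5211 -0.329   0.1139]
lever_pad 0.59 [260. 215.] [ 0.4584 -0.2833  0.1393]
stop_pivot 0.7 [252. 270.] [ 0.5132 -0.3294  0.1137]
stop_pivot 0.3 [570. 279.] [0.77   0.0334 0.007 ]
```

View pics/w1.png

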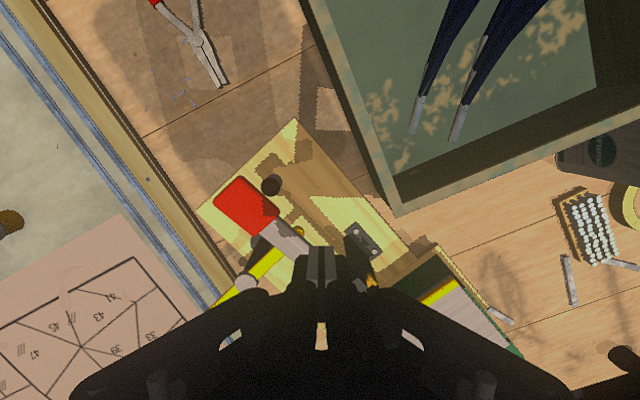

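The wrist view shows the red pad at (247,205), the stop bar around (255,275) and the pivot hub near (245,283). The knob is hidden by the gripper. I'll move to the standoff behind the knob and look again.

```bash
python3 -m creep '[-0.026,-0.033,0,0,0,0,0,-0.026,-0.033,0,0,0,0,0,-0.026,-0.033,0,0,0,0,0,-0.026,-0.033,0,0,0,0,0,-0.024,-0.03,0,0,0,0,0,0,0,0.01,0,0,0,0,0,0,0,0,0,0,0]'
python3 - <<'E'
from h import *
p=bot.grab_frame("wrist"); cv2.imwrite("pics/w2.png",p["color"])
print(bot.state()["ee_pos"])
for q in ("stop_knob","lever_pad","stop_pivot"):
    for b in bot.boxes_of(q,p)[:2]:
        x=pos(p,*b["point"]); print(q,round(b["confidence"],2),np.round(b["point"]),None if x is None else x.round(4))
E
```

```text
t: 4.35
ee_pos: [0.5224, -0.4305, 0.2304]
eef_rot: [0.22, 0.975, 0.001, -0.002]
ft_force: [-1.0, 0.5, 0.4]
gripper_width: 0.0002
grasp_force: 0.0
[ 0.52244964 -0.42997323  0.23102978]
stop_knob 0.57 [408. 170.] [ 0.5247 -0.3475  0.1177]
stop_knob 0.52 [485. 205.] [ 0.6413 -0.2513  0.0113]
lever_pad 0.87 [482.  92.] [ 0.4888 -0.279   0.1312]
stop_pivot 0.7 [407. 168.] [ 0.5226 -0.3477  0.1178]
```

View pics/w2.png

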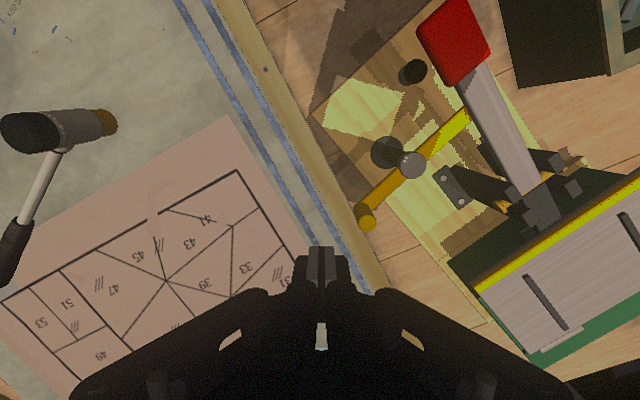

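The knob shows at about (365,215), clear of the shut fingers at (320,265). The pivot hub is at (412,165).

Run:
```python
from h import *
p=bot.grab_frame("wrist"); e=bot.state()["ee_pos"]
for c,r in ((362,212),(366,216),(367,224),(412,165),(372,210)): print(c,r,pos(p,c,r,1).round(4))
R=np.array([[-.9027,.4303],[.4303,.9027]])
rows=[]
for r in range(195,235):
  for c in range(350,385):
    if p["range_z"][r,c]>0:
      x=proj(p,c,r,p["range_z"][r,c])
      if x[2]>.140: rows.append(x)
rows=np.array(rows); k=rows.mean(0) if len(rows) else None; print("top",len(rows),k,rows.min(0),rows.max(0))
y=.278;B=np.array([[np.cos(y),np.sin(y)],[-np.sin(y),np.cos(y)]])
k=(rows.min(0)+rows.max(0))/2
print("bin",B@(k[:2]-[.588,-.2505])*1000, "tool offset",R@(k[:2]-e[:2])*1000,e)
```

```text
362 212 [ 0.5351 -0.3988  0.1441]
366 216 [ 0.5384 -0.3972  0.1476]
367 224 [ 0.545  -0.3991  0.1479]
412 165 [ 0.5235 -0.3426  0.1179]
372 210 [ 0.5906 -0.3861  0.001 ]
top 308 [ 0.541036   -0.39850083  0.14670765] [ 0.53493018 -0.40669842  0.14006275] [ 0.54966959 -0.39087028  0.14939721]
bin [ -84.63963219 -130.0495363 ] tool offset [-3.48054132 37.01858522] [ 0.52322939 -0.43070254  0.23287952]
```

Knob measured at bin (-84.6, -130.0), so a is about 0.09, which agrees with the fit. I'll go down beside it, close the 14 mm gap and follow the arc.

```bash
python3 -m creep '[0,0,0.024,0,0,0,0,0,0,0.024,0,0,0,0,0,0,0.024,0,0,0,0,0,0,0.024,0,0,0,0,0,0,0,0,0,0,0,-0.002,0.006,0,0,0,0,0,-0.001,0.006,0,0,0,0,0,0,0.002,0,0,0,0,0,0,0,0,0,0,0,0]'
python3 -m creep '[-0.004,0.005,0,0,0,0,0,-0.003,0.005,0,0,0,0,0,-0.003,0.005,0,0,0,0,0,-0.002,0.0055,0,0,0,0,0,-0.002,0.0055,0,0,0,0,0,-0.001,0.006,0,0,0,0,0,0,0,0,0,0,0,0]'
python3 - <<'E'
from h import *
p=bot.grab_frame("wrist"); cv2.imwrite("pics/w3.png",p["color"])
E
```

```text
t: 5.5
ee_pos: [0.5325, -0.4205, 0.1376]
eef_rot: [0.22, 0.975, -0.0, 0.001]
ft_force: [1.2, -0.0, -0.1]
gripper_width: -0.0002
grasp_force: 0.0
t: 6.2
ee_pos: [0.5593, -0.397, 0.136]
eef_rot: [0.22, 0.975, 0.0, -0.0]
ft_force: [-0.4, -0.4, 0.1]
gripper_width: -0.0001
grasp_force: 0.0
```

View pics/w3.png

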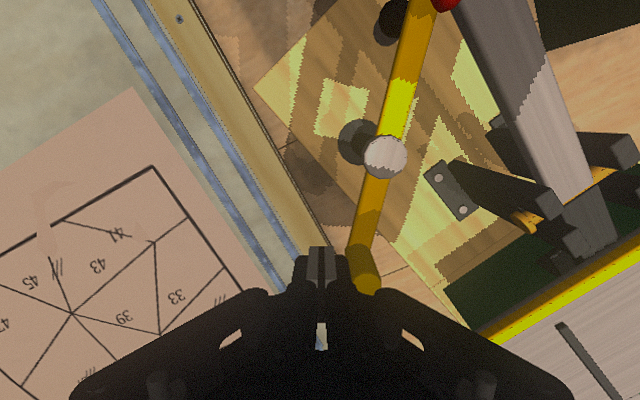

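The knob (365,265) is riding on the finger and the stop has swung to about 0.68 rad. I'll keep going along the arc.

```bash
python3 -m creep '[-0.001,0.006,0,0,0,0,0,0,0.006,0,0,0,0,0,0.0005,0.006,0,0,0,0,0,0.001,0.006,0,0,0,0,0,0.0015,0.006,0,0,0,0,0,0.002,0.0055,0,0,0,0,0,0.003,0.0055,0,0,0,0,0,0.003,0.005,0,0,0,0,0,0,0,0,0,0,0,0]'
python3 - <<'E'
from h import *
p=bot.grab_frame("wrist"); cv2.imwrite("pics/w4.png",p["color"])
E
```

```text
t: 7.15
ee_pos: [0.5695, -0.3514, 0.1362]
eef_rot: [0.22, 0.975, 0.0, -0.0]
ft_force: [0.2, 0.7, -0.6]
gripper_width: 0.0005
grasp_force: 0.0
```

View pics/w4.png

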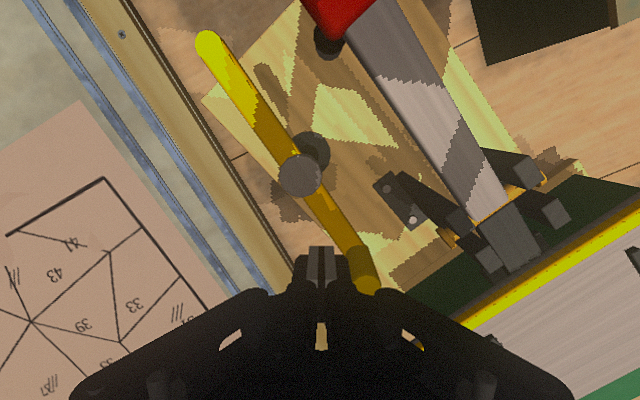

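The stop now lies parallel to the lever, running from (208,42) to the knob at (365,270), so it is fully aside. I'll back off, lift, go over the pad and align with the lever.

```bash
python3 -m creep '[0,-0.015,0,0,0,0,0,0,0,-0.02,0,0,0,0,0,0,-0.02,0,0,0,0,0,0,-0.02,0,0,0,0,0.034,0.0045,0,0,0,0,0,0.034,0.0045,0,0,0,0,0,0.034,0.0045,0,0,0,0,0,0.034,0.0045,0,0,0,0,0,0,0,0,0,0,0,0]'
python3 -m creep '[0,0,0,0,0,8,0,0,0,0,0,0,8,0,0,0,0,0,0,8,0,0,0,0,0,0,8,0,0,0,0,0,0,8,0,0,0,0,0,0,8,0,0,0,0,0,0,0,0,0,0,0,0,0,0,0]'
python3 - <<'E'
from h import *
p=bot.grab_frame("wrist"); cv2.imwrite("pics/w5.png",p["color"]); s=bot.state(); e=s["ee_pos"]; print(e,s["eef_rot"],s["ft_force"])
h=cv2.cvtColor(p["color"],cv2.COLOR_BGR2HSV); m=((h[...,0]<8)|(h[...,0]>172))&(h[...,1]>150)&(h[...,2]>60)&(p["range_z"]>0)
X=np.array([proj(p,c,r,p["range_z"][r,c]) for r,c in zip(*np.nonzero(m))]); X=X[X[:,2]>.125]
y=.278;B=np.array([[np.cos(y),np.sin(y)],[-np.sin(y),np.cos(y)]])
b=(X[:,:2]-[.588,-.2505])@B.T*1000
print("pad bin pctl",np.percentile(b,[2,50,98],axis=0),np.percentile(X[:,2],[2,50,98]),"tool bin",B@(e[:2]-[.588,-.2505])*1000)
E
```

```text
t: 8.1
ee_pos: [0.444, -0.2897, 0.1958]
eef_rot: [0.221, 0.975, 0.001, -0.002]
ft_force: [-0.4, -0.3, -0.6]
gripper_width: -0.0002
grasp_force: 0.0
t: 8.9
ee_pos: [0.4486, -0.2921, 0.1964]
eef_rot: [0.597, 0.802, -0.0, 0.0]
ft_force: [0.1, -1.1, 0.7]
gripper_width: -0.0
grasp_force: 0.0
[ 0.44848094 -0.29192222  0.19639086] [ 5.97043201e-01  8.02209059e-01 -3.23907323e-05  2.03744857e-04] [-0.06056515 -0.32089171  0.5101884 ]
pad bin pctl [[-169.1284888   -15.05979652]
 [-147.43225311    2.7578426 ]
 [-123.4720478    17.73443281]] [0.1358643  0.14176879 0.14622893] tool bin [-145.53001912   -1.54322762]
```

View pics/w5.png

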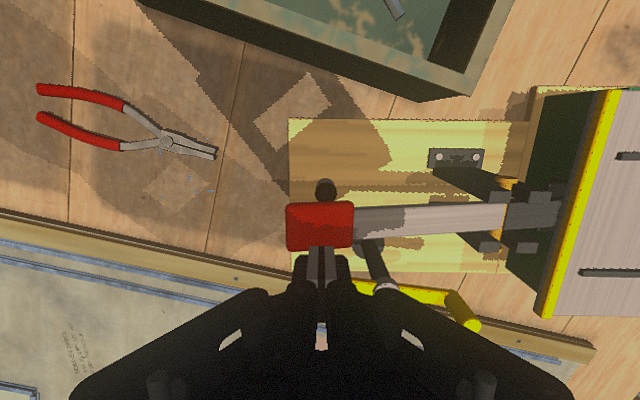

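The pad (320,226) is straight under the shut fingers; the buffer is at (325,188), and the stop lies well to the side at (460,305). I'll press along the arc.

```bash
python3 -m creep '[0.002,0,0.018,0,0,0,0,0,0,0.018,0,0,0,0,0,0,0.006,0,0,0,0,0,-0.001,0.008,0,0,0,0,0,-0.001,0.008,0,0,0,0,0,-0.001,0.008,0,0,0,0,0,-0.001,0.008,0,0,0,0,0,0,0.008,0,0,0,0,0,0,0,0,0,0,0]'
python3 -m creep '[0,0.001,0.007,0,0,0,0,0,0.001,0.007,0,0,0,0,0,0.001,0.007,0,0,0,0,0,0.001,0.007,0,0,0,0,0,0,0.005,0,0,0,0,0,0,0,0,0,0,0]'
```

```text
t: 9.85
ee_pos: [0.4437, -0.2907, 0.1137]
eef_rot: [0.598, 0.801, -0.0, -0.0]
ft_force: [-3.2, -2.2, 4.4]
gripper_width: -0.0001
grasp_force: 2.5
t: 10.45
ee_pos: [0.4482, -0.2896, 0.0813]
eef_rot: [0.598, 0.801, 0.0, 0.0]
ft_force: [-1.1, -0.4, 3.8]
gripper_width: -0.0001
grasp_force: 1.6
```

```bash
python3 -m creep '[0,0,0.002,0,0,0,0,0,0,0.001,0,0,0,0,0,0,0,0,0,0,0]'; python3 -m creep '[0,0,0.001,0,0,0,0,0,0,0,0,0,0,0]'
python3 - <<'E'
from h import *
p=bot.grab_frame("scene"); cv2.imwrite("pics/s5.png",cv2.resize(p["color"][130:290,300:500],(800,600)))
E
```

```text
t: 10.75
ee_pos: [0.4487, -0.2897, 0.0791]
eef_rot: [0.598, 0.801, 0.0, 0.001]
ft_force: [1.3, 1.3, 5.8]
gripper_width: -0.0002
grasp_force: 2.9
t: 10.95
ee_pos: [0.4488, -0.2897, 0.0787]
eef_rot: [0.598, 0.801, 0.0, 0.001]
ft_force: [-0.2, 1.7, 12.1]
gripper_width: -0.0001
grasp_force: 6.0
```

View pics/s5.png

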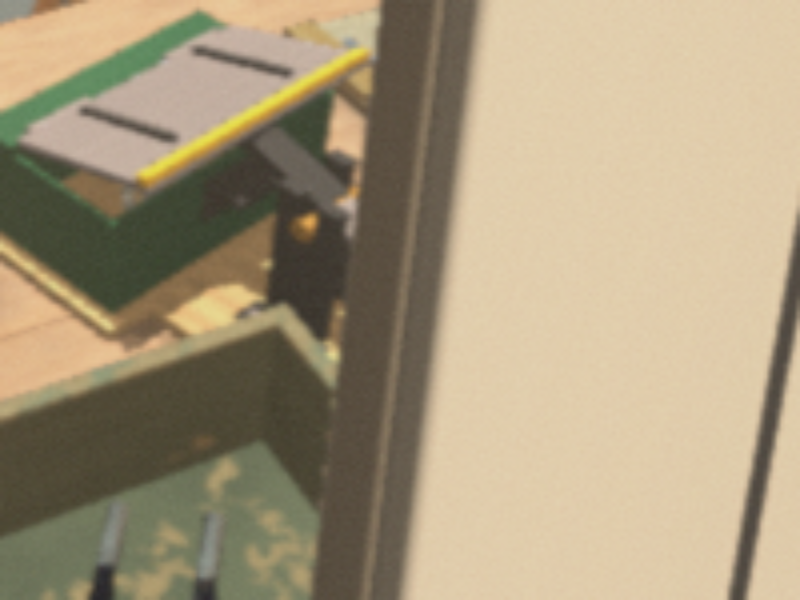

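The yellow flap edge runs from (140,180) to (365,55) in the crop, raised clear of the bin. The force rose to 12 N with almost no further travel, so the lever is on the buffer. I'll hold, check the edge height and hand in.

```bash
python3 -m creep '[0,0,0,0,0,0,0,0,0,0,0,0,0,0,0,0,0,0,0,0,0,0,0,0,0,0,0,0,0,0,0,0,0,0,0,0,0,0,0,0,0,0,0,0,0,0,0,0,0]'
python3 - <<'E'
from h import *
p=bot.grab_frame("scene"); print([pos(p,c,r,1).round(3) for c,r in ((362,163),(350,168),(375,153))])
print(bot.state()["ft_force"],bot.state()["qvel"].__str__())
print(bot.sign_off())
E
```

```text
t: 11.7
ee_pos: [0.4488, -0.2897, 0.0787]
eef_rot: [0.598, 0.801, 0.0, 0.001]
ft_force: [-0.9, 2.2, 11.3]
gripper_width: 0.0001
grasp_force: 5.7
[array([ 0.643, -0.221,  0.142]), array([ 0.637, -0.185,  0.144]), array([ 0.659, -0.267,  0.145])]
[-1.17174864  1.52160488 12.12841968] [-0.00024469 -0.00023907 -0.00066683 -0.00160121  0.00044336 -0.0001553 ]
the job is handed in; nothing more can be done
None
```

The stop is fully aside, the lever is held on its buffer at about 12 N with the flap edge up about 38 mm, and the job was handed in at about 11.8 s; the judge gave no verdict.

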